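Weigh out a mast kit of brackets and spread the rest for counting

ROBOT

A 7-joint arm with a two-finger parallel gripper is mounted at the origin on the work surface. World frame = base frame: x ahead of the robot, y to its left, z up, the work surface at z = 0. Lengths are in mm, angles in degrees, forces in N, time in s.
With the tool pointing down it reaches from about 425 to 875 mm from the base axis. Payload 4.7 kg.
Tool frame: the origin (TCP) lies midway between the tips of the shut fingers; the grasp point (between the pads) lies 19 mm behind it; z points along the fingers, y is the line along which they close (so a half turn about z gives the same grasp; the last joint's range is limited). The gripper opens to 87 mm and grips with 3 to 60 N. Pads are 19 mm wide; open, the fingers measure 117 mm over their backs; the gripper's body (75 mm by 190 mm) begins 51 mm behind the grasp point.
Start: joints at [76.667, 18.392, -4.016, 83.108, 1.295, 78.541, -3.26], TCP at [158.775, -630.33, 222.587] pointing down, gripper open.
Joint ranges: [-163.93, 163.93], [-17.29, 119.83], [-79.2, 71.16], [3.27, 140.29], [-89.18, 269.18], [5.43, 117.66], [-154.24, 154.24]. Speed limits (degrees/s): [147.25, 147.25, 180, 180, 180, 180, 180].

INTERFACE

Orientations are given as [roll, pitch, yaw] about the fixed x, y, z axes, in that order (R = Rz(yaw) Ry(pitch) Rx(roll)).
In Python, from rig import arm gives the robot as it stands.
- The arm moves only by the shell command python3 -m jog 'ROWS' [FORCE]. ROWS is JSON, one flat list of numbers, 7 for each row, row after row: the turn, a rotation vector about the tool's x, y, z in degrees, then the shift along the tool's x, y, z in cm, then the gripper's target within -1 to 1 (fully open at 1, half-way at 0, shut at -1). In form: [ax, ay, az, dx, dy, dz, jaw, ax, ay, az, dx, dy, dz, jaw, ...]. A call has 1 to 8 rows; each row is the pose to reach, as a shift and turn from the pose commanded when the call began, along the tool's axes at that moment; what a row does not reach only later rows make up. A row lasts 1/12 s, in which the tool goes at most 41.7 mm and 7.16 degrees, less where a joint would pass 70% of its speed; a pose out of reach is approached as far as the arm can. A call with a gripper value outside its range is refused whole. The fingers move at their own pace and stop on an object; FORCE is the grip in N (left out, the last holds). Time passes only in rows, so rows that repeat a pose let the fingers close. It gives the time, the measured TCP pose, the force, the opening and the grip force at its end, in the units of the state.
- arm.state(): the state, without advancing time (a new reading comes with each control period).
- arm.grab_frame(name): name is "scene" or "side" or "wrist"; returns a dict with "color" (420x560x3 uint8, red, green, blue), "fx", "fy", "cx", "cy" (pixels), "D" ([k1, k2, p1, p2, k3] as OpenCV has them; the pictures are not rectified), "rvec" (rotation vector, rad) and "tvec" (3), from world to camera coordinates, as OpenCV has them. Camera axes: x right, y down, z forward; pixel columns grow to the right and rows downward; lengths in mm; the calibration is good to about 2 mm. A picture is of the moment at which its call begins. There is no depth.
- arm.close_job(): hands the job in; it is judged then, once.
The state is a dict: "time": time; "joint_positions": joint angles; "qd": joint speeds; "joint_efforts": joint torques, N m; "eef_pos": TCP position; "orientation": TCP orientation; "wrist_force": force on the tool from outside, world axes, zero at the start; "moment": the same for the moment, N m; "grip_width": opening from 0.0 (shut) to 1.0 (fully open); "gripper_force": force on a finger pad.
Only numpy, scipy, OpenCV 4.12 (cv2) and the standard library are available. Lean on these libraries where they do the work, as an engineer would, in place of code of your own. Each camera call takes 0.05 s, during which the arm holds its last target. There are 200 camera calls.

TASK

Take the tumbler off the scale and stand it on the cork coaster, then move brackets from the heap in the grey tray onto the empty scale pan one at a time, letting the hand settle after each, until the hand rests in the dark band on the dial. Then spread all the brackets that are left over the tray in one even layer, lying flat with at least 100 mm (a bracket's length) between the centres of any two; leave the weighed ones on the pan, and leave the stopwatch alone.

Things in the scene. Friction and masses are not known exactly. Their poses are not given: they have to be found in the camera images.
- bracket1_c (a point): Aluminium mounting bracket, one of up to 8 alike: U-channel 100 mm long (x), 36 wide (y), 34 high (z), 5 mm walls, open side down at the start, dark holes in its flat top. Point at its centre, 17 mm above its underside. Weighs 80 to 125 g, which cannot be seen. Heaped in the tray at the start, up to three deep, crosswise, neighbours about 20 mm or more apart side to side. None while held.
- bracket2_c (a point): Mounting bracket like bracket1.
- bracket3_c (a point): Mounting bracket like bracket1.
- bracket4_c (a point): Mounting bracket like bracket1.
- bracket5_c (a point): Mounting bracket like bracket1. May be absent (None).
- bracket6_c (a point): Mounting bracket like bracket1. May be absent (None).
- bracket7_c (a point): Mounting bracket like bracket1. May be absent (None).
- bracket8_c (a point): Mounting bracket like bracket1. May be absent (None).
- tray_in (a point): Shallow grey plastic tray, fixed. Point at the centre of its inner floor (5 mm above the table). Inside 250 mm along its x, 340 mm along its y; rim 13 mm above the floor. Turned up to 0.1 rad.
- pan_top (a point): Sprung steel scale pan: point at the centre of its flat top, about 66 mm above the table when empty. 130 mm along its x by 200 mm along its y, with a 6 mm rim; it sinks 2 mm per 100 g and bottoms at 18 mm. It may carry brackets side by side or on top of one another.
- scale_hand (a joint): Hand of the scale, rad. White dial 136 mm across, face up, centre 155 mm beyond the pan's centre along the pan's +x. 0 = pan empty, hand pointing at the pan; turns clockwise from above, 0.785 rad per 100 g (full turn 800 g). Dark band 2.60 to 3.68 rad (331 to 469 g), on the side away from the pan; wider than one bracket's weight. Settles in about 0.5 s.
- tumbler_c (a point): Heavy glass tumbler, straight-sided, 64 mm outside diameter, 92 mm high, 4 mm wall, open top, about 0.32 kg, standing on the scale pan at the start. Point at its centre, half-way up (46 mm above its underside). z is its axis.
- coaster_top (a point): Round cork coaster, 92 mm across, 5 mm thick, fixed on the cabinet top; point at the centre of its top face. It and the stopwatch swap places between starts.
- stopwatch: Silver stopwatch lying flat, 60 mm across and 18 mm thick, with a crown sticking out to one side. Origin at the centre of its underside. To be left alone.
There are look-alikes about, which are no part of the job. What is shaped like the part that bears bracket1_c but blue or purple is not meant. Leave any orange look-alike of the part that bears bracket6_c alone.

How it is judged:
By the outcome, as a careful person would: the job done as asked, in the order asked, and still so for the second after the job is handed in, with the robot touching nothing.
Of bracket5, bracket6, bracket7, bracket8 only 3 to 4 are there at a start; the rules pass over those that are not, and their reading is None.
At some moment in a run one of bracket1, bracket2, bracket3, bracket4, bracket5, bracket6, bracket7, bracket8 may be knocked a few centimetres aside while the robot is not near it.
It also fails if it takes over 210 s, if anything falls off the work surface, if the arm or the gripper's body presses on something with over 40 N, if the wrist force passes 120 N, or if a joint passes its speed limit or range.

## Working session

There is one attempt and no reset: what is moved stays moved. The work goes in short steps, Python scripts to look and compute and a shell command to move; the robot and the scene stay as the last step left them, time stands still between calls to the robot, and variables do not carry over. Pictures are saved under pics/ and viewed, at most 14 in all, crops included, and the job is handed in when it is done.

```bash
ls; mkdir -p pics; cat > h.py <<'E'
import numpy as np, cv2, json
from rig import arm
from scipy.spatial.transform import Rotation as R
def grab(n,f):
    g=arm.grab_frame(n); cv2.imwrite(f'pics/{f}.png',g['color'][:,:,::-1]); 
    np.save(f'pics/{f}.npy',{k:v for k,v in g.items()},allow_pickle=True); return g
def load(f): return np.load(f'pics/{f}.npy',allow_pickle=True).item()
def K(g): return np.array([[g['fx'],0,g['cx']],[0,g['fy'],g['cy']],[0,0,1.]])
def px2w(g,uv,z):
    u=cv2.undistortPoints(np.array(uv,float).reshape(-1,1,2),K(g),np.array(g['D'],float)).reshape(-1,2)
    Rm=cv2.Rodrigues(np.array(g['rvec'],float))[0]; t=np.array(g['tvec'],float).ravel()
    c=-Rm.T@t; d=np.c_[u,np.ones(len(u))]@Rm
    z=np.broadcast_to(z,len(u)); return np.round(c+d*((z-c[2])/d[:,2])[:,None],1)
def w2px(g,p): return np.round(cv2.projectPoints(np.array(p,float).reshape(-1,1,3),np.array(g['rvec'],float),np.array(g['tvec'],float),K(g),np.array(g['D'],float))[0].reshape(-1,2),1)
def crop(f,x0,y0,x1,y1,s,o):
    im=cv2.imread(f'pics/{f}.png')[y0:y1,x0:x1]; cv2.imwrite(f'pics/{o}.png',cv2.resize(im,None,fx=s,fy=s,interpolation=cv2.INTER_CUBIC))
def go(x,y,z,yaw=None):
    """tool-frame shift in cm and rotvec deg to reach pos with tool down, tool y axis at world angle yaw (mod 180)"""
    s=arm.state(); r0=R.from_euler('xyz',s['orientation'],degrees=True)
    d=r0.inv().apply(np.array([x,y,z])-s['eef_pos'])/10
    out=np.zeros(3)
    if yaw is not None:
        best=None
        for k in (0,180):
            a=np.radians(yaw+k); Y=np.array([np.cos(a),np.sin(a),0]);Z=np.array([0,0,-1.]);X=np.cross(Y,Z)
            rv=(r0.inv()*R.from_matrix(np.c_[X,Y,Z])).as_rotvec(degrees=True)
            if best is None or np.linalg.norm(rv)<np.linalg.norm(best): best=rv
        out=best
    print('turn',np.round(out,1),'shift',np.round(d,2),'t',round(s['time'],1),'j7',round(s['joint_positions'][6],1))
E
python3 - <<'E'
from h import *
a=grab('scene','s0');b=grab('side','d0');c=grab('wrist','w0')
cv2.imwrite('pics/sd.png',cv2.resize(np.vstack([a['color'],b['color']])[:,:,::-1],None,fx=1,fy=1)[:, :])
print(arm.state())
for g in(a,b,c):
  Rm=cv2.Rodrigues(np.array(g['rvec'],float))[0];print(-Rm.T@np.array(g['tvec']).ravel(),g['fx'])
cv2.imwrite('pics/s0b.png',cv2.resize(a['color'][:,:,::-1],(800,600),interpolation=cv2.INTER_CUBIC))
cv2.imwrite('pics/d0b.png',cv2.resize(b['color'][:,:,::-1],(800,600),interpolation=cv2.INTER_CUBIC))
E
```

```text
pics
{'time': 0.15, 'joint_positions': array([76.66902407, 18.42833961, -4.01569324, 83.15934259,  1.29385265,
       78.53879294, -3.26068216]), 'qd': array([-0.05869718, -0.13744258, -0.03857296, -0.23764953, -0.0350092 ,
        0.04259664,  0.14020478]), 'joint_efforts': array([-2.24976857e-04, -4.91797185e+01, -4.04717401e-01, -3.12873816e+01,
       -6.38979790e-02,  4.05588944e-02,  1.27927597e-04]), 'eef_pos': array([ 158.64054863, -629.92189916,  221.71933492]), 'orientation': array([-1.79918676e+02,  3.81460253e-03,  1.41396256e+01]), 'wrist_force': array([-0.16985431, -0.17862277,  0.18209467]), 'moment': array([-0.05156345, -0.01444529, -0.02227433]), 'gripper_force': 0.0, 'grip_width': 0.9999078862101767}
[1505.54328473  221.31232584 1081.77730497] 516.573575671283
[ 285.77715187 -505.92075296  746.88468986] 403.603749780765
[ 223.62949446 -612.7299797   383.67654379] 322.66198517506564
```

View pics/s0b.png

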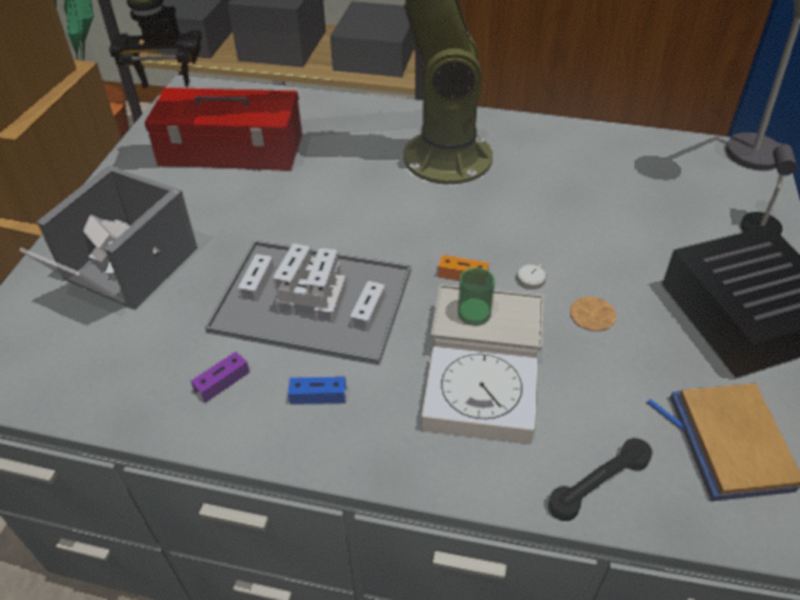

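View pics/d0b.png

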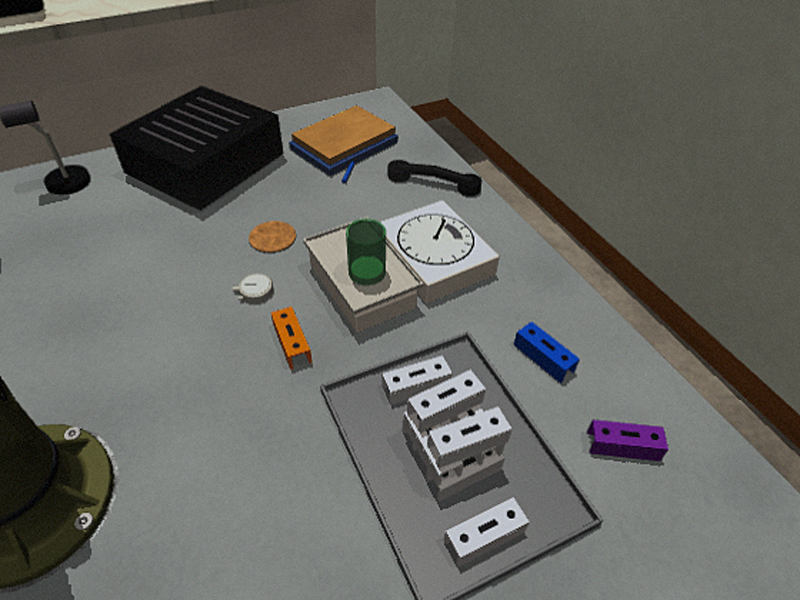

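The scene view shows the tray at (310,300), with white brackets in it. Two lie alone at (255,275) and (367,303), and the heap is at (308,275). Look-alikes: blue (317,388), purple (220,375), orange (463,267). White scraps in the grey box at (110,240) are clutter. The tumbler is on the pan at (476,295), the coaster at (593,313), the stopwatch at (531,275). I choose the white brackets in the tray.

```bash
python3 - <<'E'
from h import *
a=load('s0');b=load('d0')
crop('s0',140,160,300,260,5,'c1'); crop('d0',215,225,435,425,2.8,'c2')
A=cv2.imread('pics/c1.png');B=cv2.imread('pics/c2.png');
cv2.imwrite('pics/c1.png',A)
def two(p,q):
  # triangulate raw px
  P=[];U=[]
  for g,u in((a,p),(b,q)):
    u=cv2.undistortPoints(np.array([[u]],float),K(g),np.array(g['D'],float)).reshape(2);U.append(u)
    P.append(np.c_[cv2.Rodrigues(np.array(g['rvec'],float))[0],np.array(g['tvec']).ravel()])
  X=cv2.triangulatePoints(P[0],P[1],U[0],U[1]);return (X[:3]/X[3]).ravel().round(1)
f=.7
print('tumbler top',px2w(a,[[477*f,275*f]],152),px2w(b,[[366*f,231*f]],152),two((477*f,275*f),(366*f,231*f)))
print('coaster',px2w(a,[[593.5*f,313*f]],5),px2w(b,[[273*f,236*f]],5))
print('dial',px2w(a,[[482*f,385*f]],60),px2w(b,[[436*f,239*f]],60), two((482*f,385*f),(436*f,239*f)))
print('tray corners',px2w(a,np.array([[257,243],[411,266],[380,358],[208,330]])*f,18))
print('pan corners',px2w(a,np.array([[438,288],[543,294],[541,348],[433,344]])*f,66))
print('watch',px2w(a,[[531*f,275*f]],18))
E
```

```text
tumbler top [[556.9 145.7 152. ]] [[566.7 142.  152. ]] [564.1 143.5 155. ]
coaster [[465.8 376.    5. ]] [[465.5 366.1   5. ]]
dial [[728.7 185.4  60. ]] [[715.6 167.7  60. ]] [722.2 182.8  48.1]
tray corners [[ 419.8 -342.8   18. ]
 [ 422.    -3.3   18. ]
 [ 673.8   -9.3   18. ]
 [ 675.6 -349.4   18. ]]
pan corners [[520.   70.2  66. ]
 [494.5 270.1  66. ]
 [630.1 277.7  66. ]
 [660.4  86.7  66. ]]
watch [[397.3 243.7  18. ]]
```

View pics/c1.png

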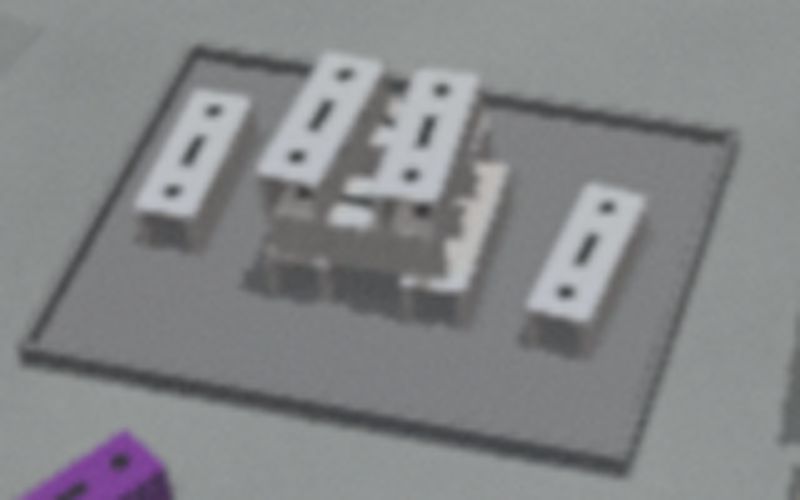

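View pics/c2.png

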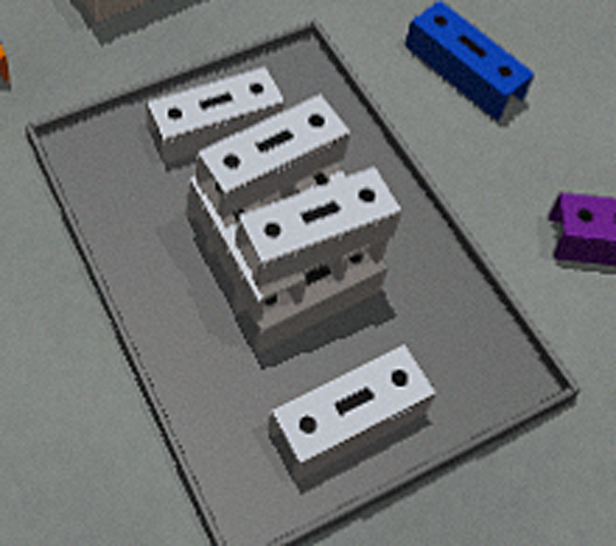

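The crops show eight white brackets: two loners, two on top (along x), two in the middle crosswise and two at the bottom. All of them match the description. I'll do the tumbler first.

```bash
python3 - <<'E'
from h import *
a=load('s0')
print(px2w(a,np.array([[155,165],[297,167]])*.7,0),px2w(a,np.array([[150,90],[298,95]])*.7,80))
go(440,-520,300,-90); go(564,143,300,-90)
E
```

```text
[[ 178.6 -704.4    0. ]
 [ 117.5 -352.7    0. ]] [[ -29.3 -799.    80. ]
 [ -77.9 -405.    80. ]]
turn [-0.1  0.  14.1] shift [29.97 -3.8  -7.82] t 0.1 j7 -3.3
turn [-0.1  0.  14.1] shift [ 58.19 -65.06  -7.74] t 0.1 j7 -3.3
```

```bash
python3 -m jog '[0,0,0,15,-2,-7,1, 0,0,0,30,-8,-8,1, 0,0,0,30,-8,-8,1, 0,0,0,30,-8,-8,1, 0,0,0,30,-8,-8,1, 0,0,0,30,-8,-8,1, 0,0,0,30,-8,-8,1, 0,0,0,30,-8,-8,1]'; python3 -c "
from h import *
go(555,143,270,-90)"
```

```text
time: 0.82
eef_pos: [434.0, -476.2, 303.3]
orientation: [-180.0, -0.1, 14.4]
wrist_force: [0.6, 0.7, -1.0]
grip_width: 1.0
gripper_force: 0.0
turn [-0.  -0.1 14.4] shift [ 27.08 -56.98   3.41] t 0.8 j7 -33.0
```

```bash
python3 -m jog '[0,0,7,27,-57,3,1, 0,0,14,27,-57,3,1, 0,0,14,27,-57,3,1, 0,0,14,27,-57,3,1, 0,0,14,27,-57,3,1, 0,0,14,27,-57,3,1, 0,0,14,27,-57,3,1, 0,0,14,27,-57,3,1]'; python3 -c "
from h import *
go(555,143,270,-90)"
```

```text
time: 1.48
eef_pos: [494.6, -150.8, 286.5]
orientation: [180.0, 0.0, 0.1]
wrist_force: [0.4, 0.2, 0.7]
grip_width: 1.002
gripper_force: 0.0
turn [0.  0.  0.1] shift [  6.11 -29.37   1.63] t 1.5 j7 -76.4
```

```bash
python3 -m jog '[0,0,0,6,-29.5,1.6,1, 0,0,0,6,-29.5,1.6,1, 0,0,0,6,-29.5,1.6,1, 0,0,0,6,-29.5,1.6,1, 0,0,0,6,-29.5,1.6,1, 0,0,0,6,-29.5,1.6,1, 0,0,0,6,-29.5,1.6,1, 0,0,0,6,-29.5,1.6,1]'; python3 -m jog '[0,0,0,0,0,0,1, 0,0,0,0,0,0,1]'; python3 -c "
from h import *
grab('wrist','w1'); crop('w1',0,0,560,420,1.42,'w1b')
s=arm.state(); print(s['eef_pos'],s['joint_positions'][6], w2px(load('w1'),[[564,143,152],[564,143,60],[565,143,0]]))"
```

```text
time: 2.15
eef_pos: [552.8, 151.1, 270.3]
orientation: [-179.7, 0.0, 0.7]
wrist_force: [-0.2, 1.1, 1.2]
grip_width: 1.004
gripper_force: 0.0
time: 2.32
eef_pos: [553.8, 142.4, 270.2]
orientation: [180.0, 0.1, 0.2]
wrist_force: [0.5, -0.7, -0.3]
grip_width: 1.0
gripper_force: 0.0
[554.12976363 140.81432118 270.28391234] -112.30350887940733 [[280.7 188.1]
 [280.6 172.3]
 [280.6 164.8]]
```

View pics/w1b.png

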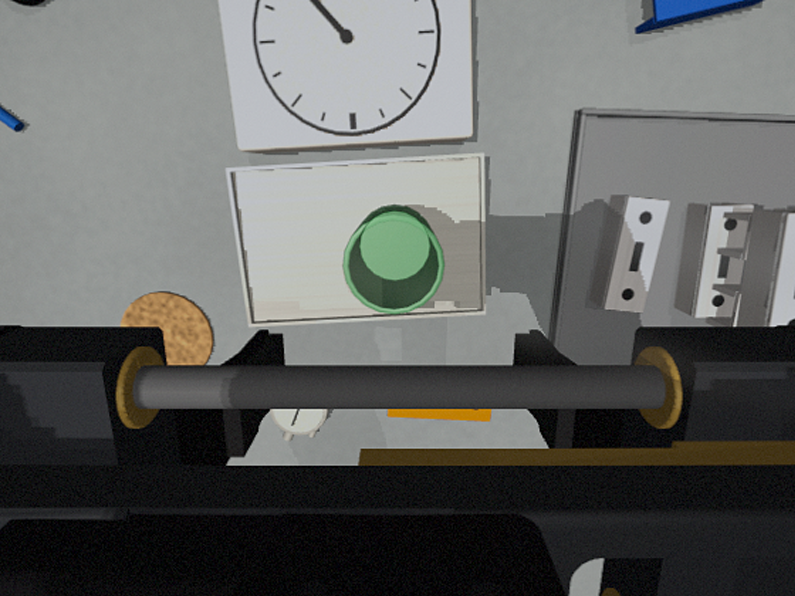

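Wrist view: the tumbler rim is centred at (394,262), the pan corners are at (228,170), (484,156), (482,313) and (250,325), and the coaster's centre is at about (167,338).

```bash
python3 - <<'E'
from h import *
g=load('w1');f=1/1.42
print(px2w(g,np.array([[394,262]])*f,152),px2w(g,np.array([[395,245]])*f,64))
print('pan',px2w(g,np.array([[228,170],[484,156],[482,313],[250,325]])*f,66))
print('dial',px2w(g,np.array([[347,37],[352,120]])*f,60))
print('coaster',px2w(g,np.array([[166,292],[166,338],[120,338],[213,338]])*f,5))
print('tray',px2w(g,np.array([[578,110]])*f,18))
go(564,144,110,-90)
E
```

```text
[[567.2 145.9 152. ]] [[564.3 145.8  64. ]]
pan [[622.5 275.2  66. ]
 [633.8  77.7  66. ]
 [507.8  72.9  66. ]
 [496.2 267.7  66. ]]
dial [[717.7 181.6  60. ]
 [660.  179.1  60. ]]
coaster [[508.6 367.1   5. ]
 [461.5 372.8   5. ]
 [461.2 418.6   5. ]
 [461.7 326.1   5. ]]
tray [[673.6  -9.   18. ]]
turn [0.1 0.  0.1] shift [ 1.   -0.34 16.03] t 2.4 j7 -112.3
```

```bash
python3 -m jog '[0,0,0,1.2,-0.45,4,1, 0,0,0,1.2,-0.45,8,1, 0,0,0,1.2,-0.45,12,1, 0,0,0,1.2,-0.45,15,1, 0,0,0,1.2,-0.45,16.8,1, 0,0,0,1.2,-0.45,16.8,1, 0,0,0,1.2,-0.45,16.8,-0.3, 0,0,0,1.2,-0.45,16.8,-0.3]' 25;  python3 -m jog '[0,0,0,0,0,0,-0.3, 0,0,0,0,0,0,-0.3, 0,0,0,0,0,0,-0.3, 0,0,0,0,0,0,-0.3]'; python3 -c "
from h import *
go(463,372,180)"
```

```text
time: 3.03
eef_pos: [567.5, 145.8, 104.4]
orientation: [180.0, -0.2, 0.0]
wrist_force: [0.5, -0.5, -0.0]
grip_width: 0.919
gripper_force: 0.0
time: 3.37
eef_pos: [567.2, 146.7, 103.8]
orientation: [180.0, -0.2, 0.1]
wrist_force: [1.5, -0.5, 1.1]
grip_width: 0.738
gripper_force: 25.0
turn [0. 0. 0.] shift [-10.35 -22.55  -7.65] t 3.4 j7 -117.1
```

```bash
python3 -m jog '[0,0,0,0,0,-3,-0.3, 0,0,0,0,0,-7,-0.3, 0,0,0,0,0,-9,-0.3, 0,0,-5,-3,-5,-9,-0.3, 0,0,-10,-5,-9,-9,-0.3, 0,0,-15,-7,-13,-9,-0.3, 0,0,-20,-9,-17,-9,-0.3, 0,0,-20,-10.3,-21,-9,-0.3]';  python3 -m jog '[0,0,0,0,0,0,-0.3, 0,0,0,0,0,0,-0.3, 0,0,0,0,0,0,-0.3]'; python3 -c "
from h import *
go(463,372,60); grab('wrist','w2');s=arm.state();print(s['wrist_force'],s['grip_width'])
g=grab('scene','s1');h=grab('side','d1')
im=np.hstack([g['color'][130:290,290:480],h['color'][110:270,140:330]])[:,:,::-1]
cv2.imwrite('pics/m1.png',cv2.resize(im,None,fx=2.1,fy=2.1,interpolation=2))
print(w2px(g,[[463,372,5]]),w2px(h,[[463,372,5]]))"
```

```text
time: 4.03
eef_pos: [470.0, 333.4, 192.4]
orientation: [179.9, 0.1, 20.4]
wrist_force: [0.2, -0.2, -3.8]
grip_width: 0.741
gripper_force: 25.0
time: 4.28
eef_pos: [471.8, 332.0, 192.1]
orientation: [179.9, 0.1, 20.2]
wrist_force: [0.4, -0.5, -2.9]
grip_width: 0.741
gripper_force: 25.0
turn [0. 0. 0.] shift [ 0.57 -4.07 13.21] t 4.3 j7 -117.1
[-0.70762571 -0.65897765 -2.85223463] 0.7406220253451361
[[414.1 218.2]] [[189.6 164.2]]
```

View pics/m1.png

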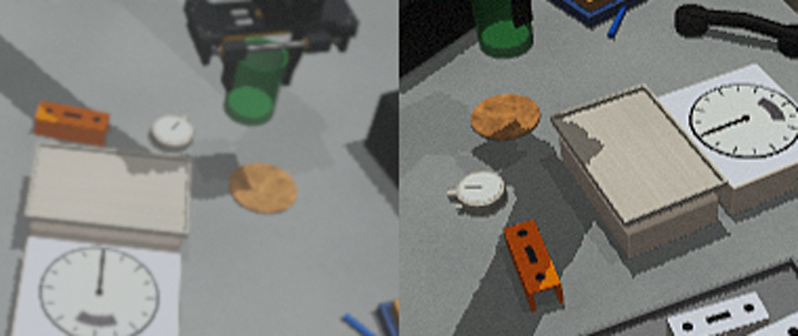

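The tumbler is held upright. In the scene view the coaster is centred at (264,188) in the crop, about 2 mm from my estimate.

```bash
python3 -c "
from h import *
go(465,374,56)";  python3 -m jog '[0,0,0,0.8,-4.2,0,-0.3, 0,0,0,0.8,-4.2,3,-0.3, 0,0,0,0.8,-4.2,7,-0.3, 0,0,0,0.8,-4.2,11,-0.3, 0,0,0,0.8,-4.2,13,-0.3, 0,0,0,0.8,-4.2,13.6,-0.3, 0,0,0,0.8,-4.2,13.6,-0.3, 0,0,0,0.8,-4.2,13.6,-0.3]'; python3 -m jog '[0,0,0,0,0,0.2,-0.3, 0,0,0,0,0,0.4,-0.3]'
```

```text
turn [0. 0. 0.] shift [ 0.74 -4.37 13.61] t 4.4 j7 -117.1
time: 5.1
eef_pos: [466.4, 374.7, 57.9]
orientation: [-180.0, -0.1, 20.1]
wrist_force: [0.0, 0.6, -1.7]
grip_width: 0.742
gripper_force: 25.0
time: 5.27
eef_pos: [466.7, 375.6, 54.9]
orientation: [-180.0, -0.2, 20.1]
wrist_force: [-0.2, -0.7, -2.7]
grip_width: 0.741
gripper_force: 25.0
```

```bash
python3 -m jog '[0,0,0,0,0,0.1,-0.3, 0,0,0,0,0,0.2,-0.3, 0,0,0,0,0,0.3,-0.3, 0,0,0,0,0,0.3,-0.3]';python3 -m jog '[0,0,0,0,0,0.1,-0.3, 0,0,0,0,0,0.2,-0.3, 0,0,0,0,0,0.2,-0.3]';
```

```text
time: 5.6
eef_pos: [465.4, 374.7, 50.1]
orientation: [180.0, -0.0, 20.1]
wrist_force: [-0.0, -1.6, -2.1]
grip_width: 0.742
gripper_force: 25.0
time: 5.85
eef_pos: [465.5, 374.8, 50.0]
orientation: [179.9, -0.0, 20.1]
wrist_force: [-3.4, -4.6, 12.0]
grip_width: 0.741
gripper_force: 25.0
```

```bash
python3 -m jog '[0,0,0,0,0,-0.1,0.6, 0,0,0,0,0,-0.1,1, 0,0,0,0,0,-0.1,1, 0,0,0,0,0,-0.1,1, 0,0,0,0,0,-3,1, 0,0,0,0,0,-7,1, 0,0,0,0,0,-11,1, 0,0,0,0,0,-15,1]'; python3 - <<'E'
from h import *
g=grab('scene','s2');d=grab('side','d2')
im=np.hstack([g['color'][150:290,130:480],])[:,:,::-1]
cv2.imwrite('pics/m2.png',cv2.resize(im,None,fx=2.28,fy=2.28,interpolation=2))
# tray holes: triangulate from initial images
a=load('s0');b=load('d0')
A=np.array([[214,110],[173,190],[346,75],[297,157],[441,90],[411,175],[608,207],[567,292]])/5+[140,160]
B=np.array([[308,425],[400,378],[273,230],[367,195],[231,161],[316,121],[175,113],[256,89]])/2.8+[215,225]
B=B.reshape(4,2,2)
A=A.reshape(4,2,2)
def P(g):return np.c_[cv2.Rodrigues(np.array(g['rvec'],float))[0],np.array(g['tvec']).ravel()]
un=lambda g,p:cv2.undistortPoints(np.array(p,float).reshape(-1,1,2),K(g),np.array(g['D'],float)).reshape(-1,2).T
X=cv2.triangulatePoints(P(a),P(b),un(a,A),un(b,B));X=(X[:3]/X[3]).T.reshape(4,2,3)
for x in X: print(x.round(0).tolist(),x.mean(0).round(1))
go(520,0,300,-90)
E
```

```text
time: 6.52
eef_pos: [464.6, 374.5, 199.0]
orientation: [-180.0, 0.1, 20.2]
wrist_force: [0.8, 0.1, -0.3]
grip_width: 0.998
gripper_force: 0.0
[[489.0, -308.0, 37.0], [557.0, -308.0, 38.0]] [ 523.1 -308.1   37.4]
[[513.0, -211.0, 105.0], [581.0, -216.0, 105.0]] [ 547.1 -213.5  105.2]
[[514.0, -154.0, 105.0], [582.0, -152.0, 105.0]] [ 547.8 -153.   105.2]
[[520.0, -61.0, 37.0], [587.0, -67.0, 37.0]] [553.4 -63.9  37.1]
turn [-0.3 -0.6 20.2] shift [-8.01 37.26 -9.73] t 6.6 j7 -122.1
```

View pics/m2.png

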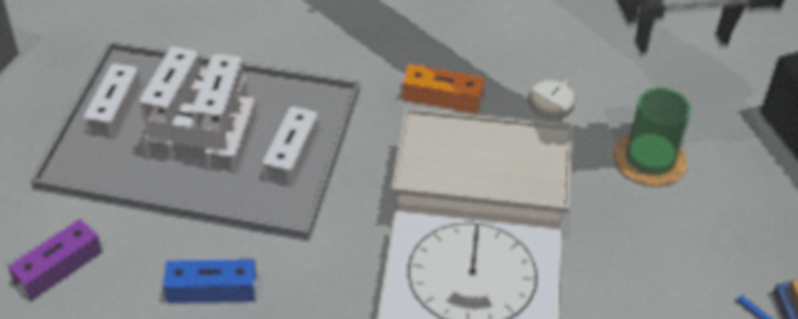

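The tumbler stands on the coaster, the hand is at zero and the tray is unchanged. Next I move above the heap.

```bash
python3 -m jog '[0,0,5,-2,10,-8,1, 0,0,10,-8,37,-10,1, 0,0,15,-8,37,-10,1, 0,0,20,-8,37,-10,1, 0,0,20,-8,37,-10,1, 0,0,20,-8,37,-10,1, 0,0,20,-8,37,-10,1, 0,0,20,-8,37,-10,1]'; python3 -c "
from h import *
go(530,-185,300,-90)"
```

```text
time: 7.28
eef_pos: [508.9, 57.7, 284.8]
orientation: [180.0, -0.0, 0.1]
wrist_force: [1.3, -0.1, 0.1]
grip_width: 1.002
gripper_force: 0.0
turn [ 0.  -0.   0.1] shift [ 2.05 24.27 -1.5 ] t 7.3 j7 -99.9
```

```bash
python3 -m jog '[0,0,0,2,24.3,-1.5,0.1, 0,0,0,2,24.3,-1.5,0.1, 0,0,0,2,24.3,-1.5,0.1, 0,0,0,2,24.3,-1.5,0.1, 0,0,0,2,24.3,-1.5,0.1, 0,0,0,2,24.3,-1.5,0.1, 0,0,0,2,24.3,-1.5,0.1, 0,0,0,2,24.3,-1.5,0.1]'; python3 -m jog '[0,0,0,0,0,0,0.1]'; python3 -c "
from h import *
grab('wrist','w3'); crop('w3',0,0,560,420,1.42,'w3b')
s=arm.state(); print(s['eef_pos']);print(w2px(load('w3'),[[547,-213,107],[548,-153,107],[523,-308,39],[553,-64,39]])*1.42)"
```

```text
time: 7.95
eef_pos: [529.2, -186.2, 298.5]
orientation: [-180.0, 0.1, -0.2]
wrist_force: [0.2, 1.9, 0.2]
grip_width: 0.567
gripper_force: 0.0
time: 8.03
eef_pos: [529.8, -182.4, 299.0]
orientation: [-179.9, 0.0, 0.2]
wrist_force: [0.2, 0.1, 0.5]
grip_width: 0.557
gripper_force: 0.0
[ 529.94793553 -181.50562806  299.2618062 ]
[[439.348 239.554]
 [361.958 237.85 ]
 [534.204 255.316]
 [270.51  221.946]]
```

View pics/w3b.png

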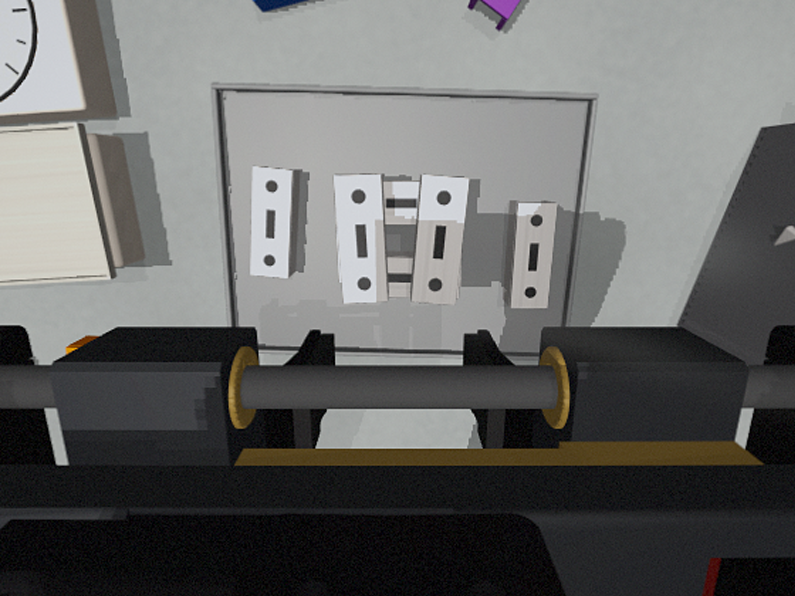

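Wrist view: the top brackets' slots are at (361,240) and (440,241), the middle ones at (402,203) and (400,277), and the loners at (270,223) and (533,257). All agree with triangulation.

```bash
python3 - <<'E'
from h import *
g=load('w3');f=1/1.42
for n,p,z in(('T2',[[358,197],[364,284]],107),('T1',[[444,197],[435,285]],107),('L',[[536,220],[530,292]],39),('R',[[271,186],[269,260]],39)):
  x=px2w(g,np.array(p)*f,z);d=x[0]-x[1];print(n,x.mean(0),np.degrees(np.arctan2(d[1],d[0])))
print('M',px2w(g,np.array([[402,203],[400,277]])*f,73))
print('tray',px2w(g,np.array([[216,88],[596,98]])*f,18))
go(548,-153,130,-87); go(548,-153,78,-87)
E
```

```text
T2 [ 545.15 -152.3   107.  ] 3.034931655323576
T1 [ 545.05 -213.1   107.  ] -4.328544689335358
L [ 521.65 -306.9    39.  ] -0.3365352165354006
R [551.3  -63.35  39.  ] -5.324316437161267
M [[ 572.6 -184.2   73. ]
 [ 509.4 -182.8   73. ]]
tray [[ 670.5  -16.7   18. ]
 [ 663.4 -359.2   18. ]]
turn [-0.1  0.  -2.7] shift [ 1.82 -2.83 16.93] t 8.1 j7 -75.8
turn [-0.1  0.  -2.7] shift [ 1.83 -2.82 22.13] t 8.1 j7 -75.8
```

```bash
python3 -m jog '[0,0,-3,1.7,-2.85,4,0.1, 0,0,-3,1.7,-2.85,8,0.1, 0,0,-3,1.7,-2.85,12,0.1, 0,0,-3,1.7,-2.85,16,0.1, 0,0,-3,1.7,-2.85,19,0.1, 0,0,-3,1.7,-2.85,21,0.1, 0,0,-3,1.7,-2.85,22.1,0.1, 0,0,-3,1.7,-2.85,22.1,0.1]' 15; python3 -m jog '[0,0,0,0,0,0,0, 0,0,0,0,0,0,-0.5, 0,0,0,0,0,0,-0.5, 0,0,0,0,0,0,-0.5]'
```

```text
time: 8.75
eef_pos: [545.1, -152.5, 76.3]
orientation: [-179.9, 0.2, 3.3]
wrist_force: [0.9, -0.1, 0.1]
grip_width: 0.552
gripper_force: 0.0
time: 9.08
eef_pos: [548.2, -154.6, 80.8]
orientation: [179.9, -0.2, 3.1]
wrist_force: [-0.3, 0.8, 3.5]
grip_width: 0.416
gripper_force: 15.0
```

```bash
python3 -m jog '[0,0,0,0,0,-3,-0.5, 0,0,0,0,0,-7,-0.5, 0,0,0,0,-2,-10,-0.5, 0,0,0,0.5,-6,-10,-0.5, 0,0,0,1,-10,-10,-0.5, 0,0,0,1.5,-14,-10,-0.5, 0,0,0,1.5,-18,-10,-0.5, 0,0,0,1.5,-22,-10,-0.5]'; python3 -c "
from h import *
go(565,233,100,-87)"
```

```text
time: 9.75
eef_pos: [549.6, 67.4, 179.6]
orientation: [180.0, -0.1, 3.1]
wrist_force: [1.1, 0.4, -1.5]
grip_width: 0.413
gripper_force: 15.0
turn [ 0.  -0.1  0.1] shift [  2.42 -16.45   7.95] t 9.8 j7 -101.6
```

```bash
python3 -m jog '[0,0,0,2.4,-4,0,-0.5, 0,0,0,2.4,-8,0,-0.5, 0,0,0,2.4,-12,0,-0.5, 0,0,0,2.4,-16.4,0,-0.5, 0,0,0,2.4,-16.4,2,-0.5, 0,0,0,2.4,-16.4,5,-0.5, 0,0,0,2.4,-16.4,8,-0.5, 0,0,0,2.4,-16.4,9.4,-0.5]'; python3 -m jog '[0,0,0,0,0,0.2,-0.5, 0,0,0,0,0,0.6,-0.5, 0,0,0,0,0,0.8,-0.5]'
```

```text
time: 10.42
eef_pos: [562.7, 229.8, 81.4]
orientation: [179.9, 0.2, 3.2]
wrist_force: [-1.0, -1.3, -2.0]
grip_width: 0.412
gripper_force: 15.0
time: 10.67
eef_pos: [565.7, 231.1, 78.0]
orientation: [-180.0, -0.1, 3.1]
wrist_force: [-0.7, -0.6, -1.0]
grip_width: 0.414
gripper_force: 15.0
```

```bash
python3 -m jog '[0,0,0,0,0,0.2,-0.5, 0,0,0,0,0,0.3,-0.5, 0,0,0,0,0,0.4,-0.5, 0,0,0,0,0,0.4,-0.5]'; python3 -c "
from h import *
go(565,233,72,-87)"
```

```text
time: 11.0
eef_pos: [565.0, 230.9, 73.3]
orientation: [-180.0, -0.1, 3.1]
wrist_force: [0.2, -0.0, -1.2]
grip_width: 0.412
gripper_force: 15.0
turn [-0.  -0.1  0.1] shift [ 0.01 -0.21  0.13] t 11.0 j7 -123.4
```

```bash
cat >> h.py <<'E'
def hand(n='scene'):
    g=arm.grab_frame(n); im=cv2.cvtColor(g['color'],cv2.COLOR_RGB2GRAY).astype(np.float32)
    c=np.array([719.5,182]); th=np.radians(np.arange(0,360,1)); base=np.radians(183.3)
    r=np.arange(10,30,1.)
    a=base-th  # clockwise from above
    P=np.stack([c[0]+np.cos(a)[:,None]*r,c[1]+np.sin(a)[:,None]*r,np.full((360,len(r)),60.)],-1)
    uv=w2px(g,P).astype(np.float32)
    v=cv2.remap(im,uv[:,0].reshape(360,-1),uv[:,1].reshape(360,-1),cv2.INTER_LINEAR).mean(1)
    w=np.clip(np.median(v)-v-0.4*(np.median(v)-v.min()),0,None)
    ang=np.angle((w*np.exp(1j*th)).sum())%(2*np.pi)
    print('hand',n,round(ang,2),'rad',round(ang/.785*100),'g  contrast',round(float(v.min()/np.median(v)),2))
E
python3 -m jog '[0,0,0,0,0,0,0.1, 0,0,0,0,0,0,0.1, 0,0,0,0,0,0,0.1, 0,0,0,0,0,-3,0.1, 0,0,0,0,0,-7,0.1, 0,0,0,0,0,-11,0.1, 0,0,0,0,4,-11,0.1, 0,0,0,0,8,-11,0.1]'; python3 -m jog '[0,0,0,0,4,0,0.1, 0,0,0,0,8,0,0.1, 0,0,0,0,12,0,0.1, 0,0,0,0,16,0,0.1, 0,0,0,0,20,0,0.1, 0,0,0,0,20,0,0.1]'
python3 -c "
from h import *
hand(); hand('side')
go(546,-213,130,-94.5); go(546,-213,79,-94.5)"
```

```text
time: 11.67
eef_pos: [570.1, 154.7, 186.6]
orientation: [-179.9, -0.4, 3.6]
wrist_force: [0.7, -1.0, -0.6]
grip_width: 0.549
gripper_force: 0.0
time: 12.17
eef_pos: [579.8, -60.8, 182.5]
orientation: [179.6, 0.0, 2.4]
wrist_force: [-0.4, -2.8, 0.3]
grip_width: 0.549
gripper_force: 0.0
hand scene 1.34 rad 170 g  contrast 0.71
hand side 3.18 rad 405 g  contrast 0.71
turn [0.  0.  7.4] shift [-4.19 15.97  5.27] t 12.3 j7 -90.3
turn [0.  0.  7.4] shift [-4.19 15.97 10.37] t 12.3 j7 -90.3
```

```bash
sed -i 's/def hand(n=.scene.):/def hand(n="scene",g=None):/; s/    g=arm.grab_frame(n); im/    g=g or grab(n,"hl_"+n); im/; s/c=np.array(\[719.5,182\])/c=np.array([722,182.5])/; s/,60\.)\],-1)/,48.)],-1)/' h.py
python3 -c "
from h import *
print(px2w(load('w1'),[[347/1.42,37/1.42]],48))
for f in('s0','s2','d0','d2','s1','d1'): print(f);hand('f',load(f))
hand();hand('side')"
```

```text
[[720.9 182.9  48. ]]
s0
hand f 2.26 rad 288 g  contrast 0.62
s2
hand f 0.04 rad 5 g  contrast 0.57
d0
hand f 2.44 rad 311 g  contrast 0.06
d2
hand f 0.12 rad 15 g  contrast 0.23
s1
hand f 0.04 rad 6 g  contrast 0.58
d1
hand f 0.12 rad 16 g  contrast 0.24
hand scene 0.81 rad 103 g  contrast 0.66
hand side 2.46 rad 313 g  contrast 0.59
```

```bash
python3 -m jog '[0,0,7,-4.2,4,0,0.1, 0,0,7,-4.2,8,0,0.1, 0,0,7.4,-4.2,12,0,0.1, 0,0,7.4,-4.2,16,0,0.1, 0,0,7.4,-4.2,16,3,0.1, 0,0,7.4,-4.2,16,6,0.1, 0,0,7.4,-4.2,16,6,0.1]'; python3 -c "
from h import *
go(546,-213,79,-94.5)"
```

```text
time: 12.95
eef_pos: [543.2, -208.6, 117.0]
orientation: [-179.8, 0.5, -4.2]
wrist_force: [-1.7, 1.4, -1.0]
grip_width: 0.548
gripper_force: 0.0
turn [-0.2  0.5  0.3] shift [0.35 0.44 3.79] t 12.9 j7 -81.2
```

```bash
python3 -m jog '[0,0,0,0.2,0.3,1,0.1, 0,0,0,0.2,0.3,2,0.1, 0,0,0,0.2,0.3,3,0.1, 0,0,0,0.2,0.3,3.8,0.1, 0,0,0,0.2,0.3,3.8,0.1, 0,0,0,0.2,0.3,3.8,-0.5, 0,0,0,0.2,0.3,3.8,-0.5, 0,0,0,0.2,0.3,3.8,-0.5]' 15; python3 -m jog '[0,0,0,0,0,0,-0.5, 0,0,0,0,0,0,-0.5]'
python3 -c "
from h import *
hand();hand('side');go(565,173,180,-87)"
```

```text
time: 13.62
eef_pos: [549.1, -214.1, 85.5]
orientation: [180.0, -0.1, -4.3]
wrist_force: [-0.4, 0.1, 0.6]
grip_width: 0.415
gripper_force: 15.0
time: 13.78
eef_pos: [549.0, -214.1, 85.5]
orientation: [180.0, -0.1, -4.3]
wrist_force: [1.1, 0.8, 2.6]
grip_width: 0.41
gripper_force: 15.0
hand scene 0.81 rad 103 g  contrast 0.66
hand side 2.42 rad 308 g  contrast 0.15
turn [ 0.  -0.1 -7.3] shift [ -1.28 -38.72  -9.47] t 13.9 j7 -81.8
```

```bash
python3 -c "
from h import *
a=cv2.imread('pics/hl_scene.png')[190:320,280:400];b=cv2.imread('pics/hl_side.png')[130:260,240:360]
cv2.imwrite('pics/m3.png',cv2.resize(np.hstack([a,b]),None,fx=3.3,fy=3.3,interpolation=2))"; python3 -m jog '[0,0,0,0,0,-3,-0.5, 0,0,0,0,0,-7,-0.5, 0,0,0,0,-2,-9.5,-0.5, 0,0,0,-0.5,-6,-9.5,-0.5, 0,0,0,-0.5,-10,-9.5,-0.5, 0,0,0,-1,-14,-9.5,-0.5, 0,0,-3,-1,-18,-9.5,-0.5, 0,0,-7,-1,-22,-9.5,-0.5]'; python3 -c "
from h import *
go(565,173,85,-87)"
```

```text
time: 14.55
eef_pos: [554.3, 7.7, 179.7]
orientation: [180.0, 0.0, 2.9]
wrist_force: [0.2, -0.3, -0.9]
grip_width: 0.412
gripper_force: 15.0
turn [ 0.   0.  -0.1] shift [  1.9  -16.46   9.45] t 14.6 j7 -95.5
```

View pics/m3.png

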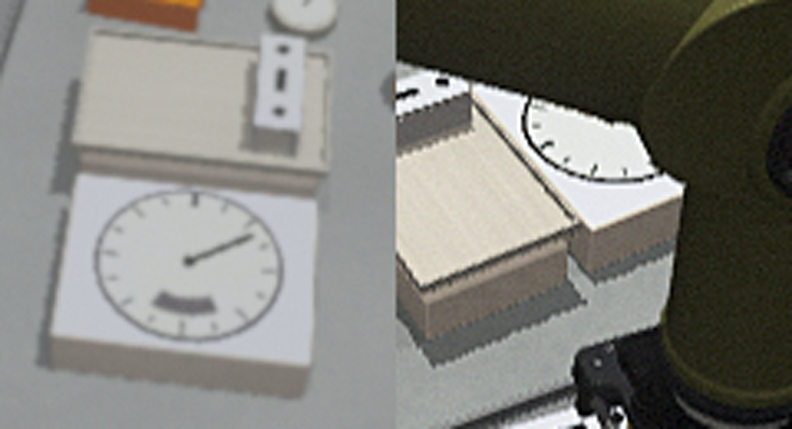

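The scene crop shows the hand on the second of 16 ticks, about 100 g, so the reader is right. The side view is blocked by the arm. Bracket 1 sits well on the pan.

```bash
python3 -m jog '[0,0,0,1.9,-4,0,-0.5, 0,0,0,1.9,-8,0,-0.5, 0,0,0,1.9,-12,0,-0.5, 0,0,0,1.9,-16.5,0,-0.5, 0,0,0,1.9,-16.5,2,-0.5, 0,0,0,1.9,-16.5,5,-0.5, 0,0,0,1.9,-16.5,8,-0.5, 0,0,0,1.9,-16.5,9.5,-0.5]'; python3 -m jog '[0,0,0,0,0,0.2,-0.5, 0,0,0,0,0,0.5,-0.5, 0,0,0,0,0,0.7,-0.5, 0,0,0,0,0,0.7,-0.5]'
```

```text
time: 15.22
eef_pos: [563.5, 171.2, 80.7]
orientation: [179.9, 0.3, 2.8]
wrist_force: [-0.8, -0.9, -1.4]
grip_width: 0.414
gripper_force: 15.0
time: 15.55
eef_pos: [566.8, 172.1, 78.7]
orientation: [-180.0, -0.1, 2.7]
wrist_force: [0.6, -0.1, -0.8]
grip_width: 0.412
gripper_force: 15.0
```

```bash
python3 -m jog '[0,0,0,0,0,0.2,-0.5, 0,0,0,0,0,0.2,0.1, 0,0,0,0,0,0.2,0.1, 0,0,0,0,0,0.2,0.1, 0,0,0,0,0,-3,0.1, 0,0,0,0,0,-7,0.1, 0,0,0,0,0,-11,0.1, 0,0,0,0,4,-11,0.1]'; python3 -c "
from h import *
go(540,-184,250,0)"
```

```text
time: 16.22
eef_pos: [570.6, 143.8, 197.3]
orientation: [-179.5, -0.9, 3.5]
wrist_force: [1.8, 2.5, 0.9]
grip_width: 0.55
gripper_force: 0.0
turn [  0.2  -1.1 -86.5] shift [-4.99 32.49 -5.62] t 16.2 j7 -109.9
```

```bash
python3 -m jog '[0,0,-7,-1,4,-2,0.1, 0,0,-14,-2,8,-4,0.1, 0,0,-21,-3,12,-5,0.1, 0,0,-28,-4,16,-5,0.1, 0,0,-35,-5,20,-5,0.1, 0,0,-42,-5,24,-5,0.1, 0,0,-49,-5,28,-5,0.1, 0,0,-56,-5,32,-5,0.1]'; python3 -c "
from h import *
go(535,-184,280,0)"
```

```text
time: 16.88
eef_pos: [532.3, -155.9, 238.5]
orientation: [179.9, 0.0, 54.3]
wrist_force: [0.8, -0.4, 0.7]
grip_width: 0.547
gripper_force: 0.0
turn [  0.1   0.  -35.7] shift [-2.13  1.87 -4.14] t 16.9 j7 -25.4
```

```bash
python3 -m jog '[0,0,-7,-2,2,-2,0.1, 0,0,-14,-2,2,-4,0.1, 0,0,-21,-2,2,-4,0.1, 0,0,-28,-2,2,-4,0.1, 0,0,-35.5,-2,2,-4,0.1, 0,0,-35.5,-2,2,-4,0.1, 0,0,-35.5,-2,2,-4,0.1]'; python3 -c "
from h import *
hand()
g=grab('wrist','w4'); crop('w4',0,0,560,420,1.42,'w4b'); print(arm.state()['eef_pos'],w2px(g,[[572.6,-184,73],[509.4,-183,73]])*1.42)"
```

```text
time: 17.47
eef_pos: [537.0, -182.3, 277.8]
orientation: [180.0, 0.0, 89.3]
wrist_force: [-0.3, 0.2, -0.1]
grip_width: 0.554
gripper_force: 0.0
hand scene 1.43 rad 182 g  contrast 0.65
[ 536.95738034 -182.28088119  277.6217626 ] [[442.614 261.422]
 [364.94  261.138]]
```

View pics/w4b.png

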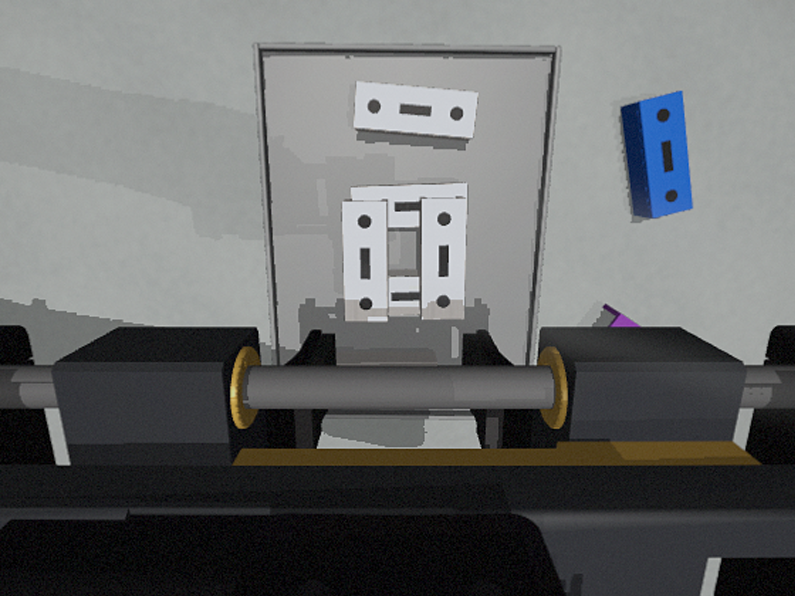

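The middle brackets' slots are at (443,261) and (365,262) as predicted, and the two bottom ones show at (407,207) and (405,296). The hand reads about 182 g.

```bash
python3 -m jog '[0,0,0,-0.2,3.55,4,0.1, 0,0,0,-0.2,3.55,8,0.1, 0,0,0,-0.2,3.55,12,0.1, 0,0,0,-0.2,3.55,16,0.1, 0,0,0,-0.2,3.55,20,0.1, 0,0,0,-0.2,3.55,22,0.1, 0,0,0,-0.2,3.55,23.1,0.1, 0,0,0,-0.2,3.55,23.1,0.1]' 15; python3 -m jog '[0,0,0,0,0,0,0.1, 0,0,0,0,0,0,-0.5, 0,0,0,0,0,0,-0.5, 0,0,0,0,0,0,-0.5, 0,0,0,0,0,0,-0.5]'; python3 - <<'E'
from h import *
print(px2w(load('w4'),np.array([[407,207],[405,296],[415,110]])/1.42,39))
go(565,113,185,-87)
E
```

```text
time: 18.23
eef_pos: [570.5, -184.0, 43.8]
orientation: [-179.7, -0.1, 89.4]
wrist_force: [-0.6, 0.0, 0.2]
grip_width: 0.554
gripper_force: 0.0
time: 18.65
eef_pos: [573.8, -185.2, 48.7]
orientation: [179.8, 0.1, 89.4]
wrist_force: [-0.3, -0.8, 6.5]
grip_width: 0.409
gripper_force: 15.0
[[ 544.6 -142.4   39. ]
 [ 542.2 -222.    39. ]
 [ 551.7  -63.9   39. ]]
turn [ 0.2 -0.1 86.4] shift [ 29.78  -1.13 -13.68] t 18.6 j7 4.6
```

```bash
python3 -m jog '[0,0,0,0,0,-3,-0.5, 0,0,0,0,0,-7,-0.5, 0,0,0,2,0,-11,-0.5, 0,0,0,6,0,-14,-0.5, 0,0,0,10,0,-15,-0.5, 0,0,0,14,0,-15,-0.5, 0,0,0,18,0,-15,-0.5, 0,0,0,22,0,-15,-0.5]'; python3 -c "
from h import *
go(600,204,120,3);go(600,204,106,3)"
```

```text
time: 19.32
eef_pos: [574.4, 32.6, 197.7]
orientation: [179.9, 0.0, 89.4]
wrist_force: [1.4, 0.8, -1.0]
grip_width: 0.415
gripper_force: 15.0
turn [ 0.1  0.1 -3.6] shift [17.17  2.36  7.76] t 19.3 j7 -13.3
turn [ 0.1  0.1 -3.6] shift [17.18  2.36  9.16] t 19.3 j7 -13.3
```

```bash
python3 -m jog '[0,0,-3.5,4,2.4,0,-0.5, 0,0,-3.5,8,2.4,0,-0.5, 0,0,-3.5,12,2.4,0,-0.5, 0,0,-3.5,16,2.4,0,-0.5, 0,0,-3.5,17.2,2.4,2,-0.5, 0,0,-3.5,17.2,2.4,5,-0.5, 0,0,-3.5,17.2,2.4,7.5,-0.5, 0,0,-3.5,17.2,2.4,7.5,-0.5]'; python3 -m jog '[0,0,0,0,0,0.3,-0.5, 0,0,0,0,0,0.6,-0.5, 0,0,0,0,0,0.9,-0.5, 0,0,0,0,0,1.1,-0.5, 0,0,0,0,0,1.1,-0.5]'
```

```text
time: 19.98
eef_pos: [596.5, 201.3, 116.0]
orientation: [-179.5, 0.2, 93.0]
wrist_force: [-1.3, -1.5, -1.7]
grip_width: 0.415
gripper_force: 15.0
time: 20.4
eef_pos: [600.6, 202.5, 111.2]
orientation: [179.9, -0.0, 92.9]
wrist_force: [0.6, -0.0, -0.3]
grip_width: 0.416
gripper_force: 15.0
```

```bash
python3 -m jog '[0,0,0,0,0,0.15,-0.5, 0,0,0,0,0,0.3,-0.5, 0,0,0,0,0,0.4,-0.5, 0,0,0,0,0,0.4,-0.5, 0,0,0,0,0,0.4,-0.5]';  python3 -m jog '[0,0,0,0,0,0.1,-0.5, 0,0,0,0,0,0.2,-0.5, 0,0,0,0,0,0.2,-0.5]'
```

```text
time: 20.82
eef_pos: [600.1, 202.7, 106.5]
orientation: [-180.0, 0.0, 93.0]
wrist_force: [0.9, 0.4, -1.1]
grip_width: 0.414
gripper_force: 15.0
time: 21.07
eef_pos: [600.2, 202.7, 104.4]
orientation: [180.0, -0.0, 93.0]
wrist_force: [-0.2, 0.2, -0.4]
grip_width: 0.414
gripper_force: 15.0
```

```bash
python3 -m jog '[0,0,0,0,0,0,0.1, 0,0,0,0,0,0,0.1, 0,0,0,0,0,0,0.1, 0,0,0,0,0,-3,0.1, 0,0,0,0,0,-7,0.1, 0,0,0,-3,-1,-10,0.1, 0,0,0,-7,-2,-10,0.1, 0,0,0,-11,-4,-10,0.1]'; python3 -m jog '[0,0,0,-4,-1,0,0.1, 0,0,0,-8,-2,0,0.1, 0,0,0,-12,-3,0,0.1, 0,0,2,-16,-4,0,0.1, 0,0,3,-20,-5,0,0.1, 0,0,3,-24,-5,0,0.1, 0,0,3,-24,-5,0,0.1]'; python3 -c "
from h import *
hand();go(509.5,-184,46,0)"
```

```text
time: 21.73
eef_pos: [569.4, 94.5, 207.2]
orientation: [179.7, -0.0, 93.1]
wrist_force: [0.7, -1.2, -0.4]
grip_width: 0.55
gripper_force: 0.0
time: 22.32
eef_pos: [528.2, -159.0, 204.4]
orientation: [-180.0, 0.3, 89.2]
wrist_force: [0.1, -1.3, 0.1]
grip_width: 0.548
gripper_force: 0.0
hand scene 2.27 rad 289 g  contrast 0.65
turn [-0.   0.1 -0.6] shift [-2.99 -1.9  15.84] t 22.4 j7 8.8
```

```bash
python3 -m jog '[0,0,0,-2.7,-1.85,3,0.1, 0,0,0,-2.7,-1.85,7,0.1, 0,0,0,-2.7,-1.85,11,0.1, 0,0,0,-2.7,-1.85,14,0.1, 0,0,0,-2.7,-1.85,15.8,0.1, 0,0,0,-2.7,-1.85,15.8,0.1, 0,0,0,-2.7,-1.85,15.8,-0.5, 0,0,0,-2.7,-1.85,15.8,-0.5]' 15; python3 -m jog '[0,0,0,0,0,0,-0.5, 0,0,0,0,0,0,-0.5, 0,0,0,0,0,0,-0.5]'; python3 -c "
from h import *
hand();go(532,200,200,3)"
```

```text
time: 23.03
eef_pos: [512.8, -174.4, 48.1]
orientation: [179.9, 0.0, 90.0]
wrist_force: [-0.4, 0.8, 0.7]
grip_width: 0.466
gripper_force: 0.2
time: 23.28
eef_pos: [512.9, -174.9, 48.5]
orientation: [179.8, 0.1, 90.0]
wrist_force: [-0.7, 2.1, 5.7]
grip_width: 0.415
gripper_force: 14.9
hand scene 2.27 rad 289 g  contrast 0.65
turn [ 0.2  0.1 -3. ] shift [ 37.47   1.94 -15.19] t 23.3 j7 8.0
```

```bash
python3 -m jog '[0,0,0,0,0,-3,-0.5, 0,0,0,0,0,-7,-0.5, 0,0,0,2,0,-11,-0.5, 0,0,0,6,0,-15,-0.5, 0,0,0,10,0,-16,-0.5, 0,0,0,14,1,-16,-0.5, 0,0,0,18,2,-16,-0.5, 0,0,0,22,2,-16,-0.5]'; python3 -m jog '[0,0,0,4,0,0,-0.5, 0,0,-3,8,0,0,-0.5, 0,0,-3,12,0,0,-0.5, 0,0,-3,15.8,0,0,-0.5, 0,0,-3,15.8,0,0,-0.5]'; python3 -c "
from h import *
go(532,211,120,3);go(532,211,106,3)"
```

```text
time: 24.0
eef_pos: [532.1, 35.1, 208.0]
orientation: [179.8, 0.1, 89.9]
wrist_force: [0.1, 0.5, -0.7]
grip_width: 0.415
gripper_force: 14.9
time: 24.42
eef_pos: [528.4, 202.3, 207.4]
orientation: [179.9, -0.4, 93.7]
wrist_force: [-1.1, 1.7, -0.2]
grip_width: 0.415
gripper_force: 14.9
turn [ 0.1 -0.4  0.7] shift [0.79 0.4  8.74] t 24.4 j7 -27.6
turn [ 0.1 -0.4  0.7] shift [ 0.78  0.4  10.14] t 24.4 j7 -27.6
```

```bash
python3 -m jog '[0,0,0,0.8,0.2,2,-0.5, 0,0,0,0.8,0.2,5,-0.5, 0,0,0,0.8,0.2,8,-0.5, 0,0,0,0.8,0.2,9,-0.5, 0,0,0,0.8,0.2,9.4,-0.5, 0,0,0,0.8,0.2,9.7,-0.5, 0,0,0,0.8,0.2,9.9,-0.5, 0,0,0,0.8,0.2,9.9,-0.5]'; python3 -m jog '[0,0,0,0,0,0.2,-0.5, 0,0,0,0,0,0.2,-0.5]'
```

```text
time: 25.08
eef_pos: [533.5, 200.1, 108.7]
orientation: [179.9, -0.0, 92.9]
wrist_force: [-0.1, 0.4, -1.1]
grip_width: 0.413
gripper_force: 14.9
time: 25.25
eef_pos: [533.2, 200.0, 106.2]
orientation: [179.9, -0.0, 92.9]
wrist_force: [-0.6, 0.7, -1.6]
grip_width: 0.413
gripper_force: 14.9
```

```bash
python3 -m jog '[0,0,0,0,0,0.2,-0.5, 0,0,0,0,0,0.3,-0.5, 0,0,0,0,0,0.3,0.1, 0,0,0,0,0,0.3,0.1, 0,0,0,0,0,0.3,0.1, 0,0,0,0,0,-3,0.1, 0,0,0,0,0,-7,0.1, 0,0,0,-3,0,-10,0.1]'; python3 -m jog '[0,0,0,-4,0,-1,0.1, 0,0,0,-8,0,-2,0.1, 0,0,0,-12,0,-3,0.1, 0,0,0,-16,0,-4,0.1, 0,0,0,-20,0,-5,0.1, 0,0,0,-24,0,-6,0.1, 0,0,0,-28,0,-7,0.1, 0,0,0,-30,0,-7,0.1]'; python3 -c "
from h import *
hand();go(540,-184,290,-90)
g=cv2.imread('pics/hl_scene.png')[150:320,130:410];cv2.imwrite('pics/m4.png',cv2.resize(g,None,fx=2.8,fy=2.8,interpolation=2))"
```

```text
time: 25.92
eef_pos: [532.9, 177.6, 207.8]
orientation: [179.9, -0.3, 93.5]
wrist_force: [1.0, 1.0, 0.8]
grip_width: 0.548
gripper_force: 0.0
time: 26.58
eef_pos: [549.9, -136.0, 277.0]
orientation: [179.8, 0.2, 92.6]
wrist_force: [-0.2, -0.5, -0.2]
grip_width: 0.551
gripper_force: 0.0
hand scene 3.2 rad 408 g  contrast 0.57
turn [ -0.1   0.3 -87.7] shift [-4.45 -1.12 -1.42] t 26.6 j7 9.4
```

View pics/m4.png

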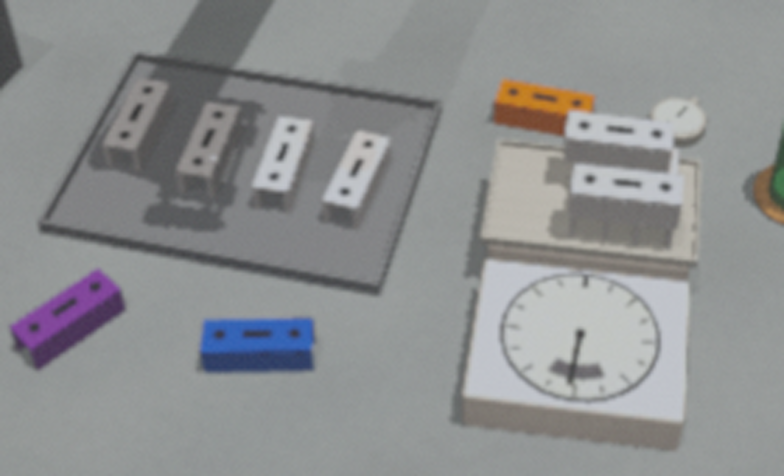

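The hand rests inside the dark band at (573,370), with four brackets on the pan. Four are left in the tray in a row, about 80 mm apart, so I'll stagger the two middle ones.

```bash
python3 -m jog '[0,0,7,-4.4,-1,-1,0.1, 0,0,14,-4.4,-1,-1,0.1, 0,0,21,-4.4,-1,-1,0.1, 0,0,28,-4.4,-1,-1,0.1, 0,0,35,-4.4,-1,-1,0.1, 0,0,42,-4.4,-1,-1,0.1, 0,0,49,-4.4,-1,-1,0.1, 0,0,56,-4.4,-1,-1,0.1]'; python3 -m jog '[0,0,7,0,0,0,0.1, 0,0,14,0,0,0,0.1, 0,0,21,0,0,0,0.1, 0,0,28,0,0,0,0.1, 0,0,35,0,0,0,0.1, 0,0,35,0,0,0,0.1, 0,0,35,0,0,0,0.1]'; python3 -c "
from h import *
hand();g=grab('wrist','w5'); crop('w5',0,0,560,420,1.42,'w5b'); s=arm.state();print(s['eef_pos'],s['orientation'],w2px(g,[[544,-142,39],[542,-222,39],[522,-308,39],[552,-64,39]])*1.42)"
```

```text
time: 27.3
eef_pos: [541.9, -172.9, 284.9]
orientation: [-180.0, -0.0, 36.7]
wrist_force: [0.2, -0.3, -0.5]
grip_width: 0.551
gripper_force: 0.0
time: 27.88
eef_pos: [541.9, -173.0, 284.9]
orientation: [-180.0, 0.0, 2.2]
wrist_force: [0.1, -0.4, 0.1]
grip_width: 0.55
gripper_force: 0.0
hand scene 3.2 rad 408 g  contrast 0.57
[ 541.90285181 -173.16466816  284.88706296] [-1.79997425e+02  2.99273713e-03  2.14448711e+00] [[364.798 246.512]
 [453.548 252.192]
 [545.99  277.468]
 [277.468 234.3  ]]
```

View pics/w5b.png

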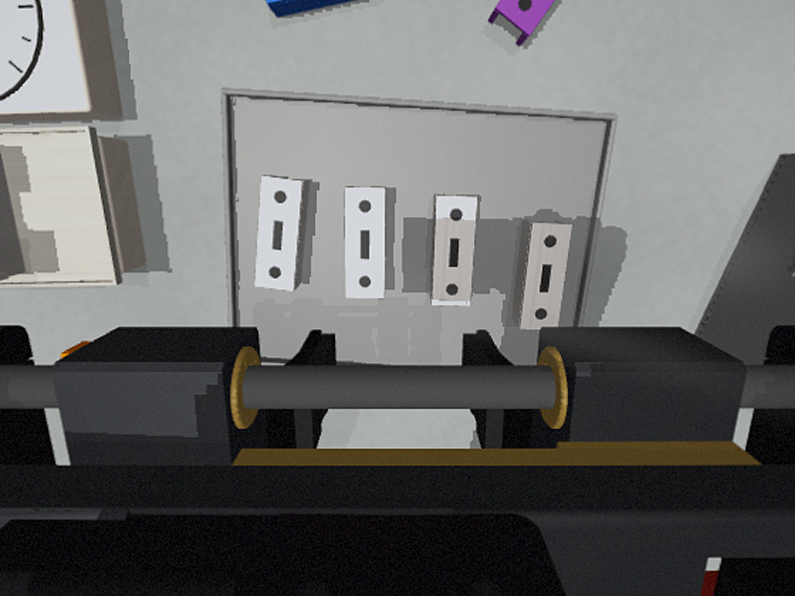

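Slots are at (365,244), (454,252), (545,278) and (277,234), as predicted, all flat.

```bash
python3 - <<'E'
from h import *
g=load('w5');f=1/1.42
for n,p in(('B2',[[365,206],[365,281]]),('B1',[[456,214],[452,289]]),('L',[[550,241],[541,314]]),('R',[[280,197],[274,272]])):
  x=px2w(g,np.array(p)*f,39);d=x[0]-x[1];print(n,x.mean(0),np.degrees(np.arctan2(d[1],d[0])))
print('tray',px2w(g,np.array([[226,93],[613,118],[233,98],[605,122]])*f,[18,18,5,5]))
go(542,-222.5,12,-90)
E
```

```text
B2 [ 546.1 -142.2   39. ] 1.186429380950421
B1 [ 541.95 -222.35   39.  ] 0.9226926653892125
L [ 521.3  -307.55   39.  ] -0.08376569984156065
R [551.1  -63.45  39.  ] -6.013431025412289
tray [[ 671.   -16.7   18. ]
 [ 663.8 -357.4   18. ]
 [ 668.9  -18.2    5. ]
 [ 661.7 -356.3    5. ]]
turn [-0.   0.   2.1] shift [-0.17  4.93 27.29] t 28.0 j7 -75.9
```

```bash
python3 -m jog '[0,0,1.2,-0.1,4.9,4,0.1, 0,0,1.2,-0.1,4.9,8,0.1, 0,0,1.2,-0.1,4.9,12,0.1, 0,0,1.2,-0.1,4.9,16,0.1, 0,0,1.2,-0.1,4.9,20,0.1, 0,0,1.2,-0.1,4.9,24,0.1, 0,0,1.2,-0.1,4.9,26,0.1, 0,0,1.2,-0.1,4.9,26.8,0.1]' 15; python3 -m jog '[0,0,0,0,0,0,0.1, 0,0,0,0,0,0,-0.5, 0,0,0,0,0,0,-0.5, 0,0,0,0,0,0,-0.5, 0,0,0,0,0,0,-0.5]'; python3 -c "
from h import *
go(606,-230,40,-90)"
```

```text
time: 28.65
eef_pos: [538.5, -221.0, 11.5]
orientation: [-179.8, 0.5, 0.9]
wrist_force: [-1.6, -0.8, 0.7]
grip_width: 0.552
gripper_force: 0.0
time: 29.07
eef_pos: [544.6, -223.2, 19.6]
orientation: [179.9, -0.2, 0.8]
wrist_force: [-0.0, 0.0, 5.5]
grip_width: 0.412
gripper_force: 15.0
turn [ 0.1 -0.2  0.8] shift [ 6.14  0.76 -2.01] t 29.1 j7 -77.9
```

```bash
python3 -m jog '[0,0,0,0,0,-2,-0.5, 0,0,0,0,0,-3,-0.5, 0,0,0,2,0.3,-3,-0.5, 0,0,0,4,0.6,-3,-0.5, 0,0,0,6.1,0.6,-3,-0.5, 0,0,0,6.1,0.6,-3,-0.5, 0,0,0,6.1,0.6,-1,-0.5, 0,0,0,6.1,0.6,-0.2,-0.5]'; python3 -m jog '[0,0,0,0,0,0.1,-0.5, 0,0,0,0,0,0.2,-0.5, 0,0,0,0,0,0.2,-0.5, 0,0,0,0,0,0.2,0.1, 0,0,0,0,0,0.2,0.1, 0,0,0,0,0,0.2,0.1, 0,0,0,0,0,-3,0.1, 0,0,0,0,0,-7,0.1]'; python3 -c "
from h import *
go(546,-142,12,-89); go(546,-142,100,-89)"
```

```text
time: 29.73
eef_pos: [603.3, -227.5, 18.3]
orientation: [-180.0, 0.0, 0.8]
wrist_force: [-1.4, 2.4, 20.2]
grip_width: 0.413
gripper_force: 15.0
time: 30.4
eef_pos: [600.2, -227.0, 85.5]
orientation: [-179.8, 0.5, 0.7]
wrist_force: [0.7, -0.6, -0.1]
grip_width: 0.548
gripper_force: 0.0
turn [-0.2  0.5 -0.3] shift [-5.25 -8.55  7.42] t 30.4 j7 -78.6
turn [-0.2  0.5 -0.3] shift [-5.32 -8.58 -1.38] t 30.4 j7 -78.6
```

```bash
python3 -m jog '[0,0,0,-2.8,-4,-1.5,0.1, 0,0,0,-5.6,-8.5,-1.5,0.1, 0,0,0,-5.6,-8.5,-1.5,0.1, 0,0,0,-5.6,-8.5,-1.5,0.1]'; python3 -c "
from h import *
go(546,-142,13,-89)"
```

```text
time: 30.73
eef_pos: [544.8, -138.2, 104.7]
orientation: [-180.0, 0.0, 1.1]
wrist_force: [1.2, 0.1, -0.7]
grip_width: 0.549
gripper_force: 0.0
turn [-0.   0.   0.1] shift [0.12 0.39 9.17] t 30.7 j7 -83.2
```

```bash
python3 -m jog '[0,0,0,0.1,0.2,3,0.1, 0,0,0,0.1,0.2,6,0.1, 0,0,0,0.1,0.2,8,0.1, 0,0,0,0.1,0.2,8.8,0.1, 0,0,0,0.1,0.2,8.8,0.1, 0,0,0,0.1,0.2,8.8,-0.5, 0,0,0,0.1,0.2,8.8,-0.5, 0,0,0,0.1,0.2,8.8,-0.5]'; python3 -m jog '[0,0,0,0,0,0,-0.5, 0,0,0,0,0,0,-0.5]'; python3 -c "
from h import *
go(480,-150,40,-90)"
```

```text
time: 31.4
eef_pos: [548.9, -145.7, 17.5]
orientation: [180.0, -0.2, 0.8]
wrist_force: [1.0, 0.7, 0.5]
grip_width: 0.414
gripper_force: 15.0
time: 31.57
eef_pos: [548.9, -145.6, 17.5]
orientation: [179.9, -0.2, 0.8]
wrist_force: [-0.4, -0.1, 4.8]
grip_width: 0.418
gripper_force: 15.0
turn [ 0.1 -0.2  0.8] shift [-6.89  0.35 -2.27] t 31.6 j7 -85.8
```

```bash
python3 -m jog '[0,0,0,0,0,-2,-0.5, 0,0,0,0,0,-3,-0.5, 0,0,0,-2,0.3,-3,-0.5, 0,0,0,-4,0.5,-3,-0.5, 0,0,0,-6.5,0.5,-3,-0.5, 0,0,0,-6.5,0.5,-3,-0.5, 0,0,0,-6.5,0.5,-1,-0.5, 0,0,0,-6.5,0.5,-0.3,-0.5]'; python3 -m jog '[0,0,0,0,0,0.1,-0.5, 0,0,0,0,0,0.2,-0.5, 0,0,0,0,0,0.2,0.1, 0,0,0,0,0,0.2,0.1, 0,0,0,0,0,0.2,0.1, 0,0,0,0,0,-4,0.1, 0,0,0,0,0,-8,0.1, 0,0,0,0,0,-12,0.1]'; python3 -m jog '[0,0,0,2,4,-4,0.1, 0,0,0,3,4,-8,0.1, 0,0,0,5,4,-12,0.1, 0,0,0,6,4,-16,0.1, 0,0,0,6,4,-16,0.1, 0,0,0,6,4,-16,0.1, 0,0,0,6,4,-16,0.1]'; python3 -c "
from h import *
hand();g=grab('wrist','w6'); crop('w6',0,0,560,420,1.42,'w6b'); s=arm.state();print(s['eef_pos'],w2px(g,[[482,-150,39],[605,-229,39],[522,-308,39],[552,-64,39]])*1.42)"
```

```text
time: 32.23
eef_pos: [482.1, -151.6, 18.2]
orientation: [180.0, 0.0, 0.7]
wrist_force: [-0.5, 0.4, -2.2]
grip_width: 0.415
gripper_force: 15.0
time: 32.9
eef_pos: [482.3, -150.8, 140.2]
orientation: [-179.9, 0.0, 0.8]
wrist_force: [1.7, -0.2, 0.2]
grip_width: 0.55
gripper_force: 0.0
time: 33.48
eef_pos: [543.8, -190.3, 299.8]
orientation: [180.0, -0.1, 0.8]
wrist_force: [-1.2, 0.9, -1.1]
grip_width: 0.548
gripper_force: 0.0
hand scene 3.2 rad 408 g  contrast 0.57
[ 542.19142968 -190.34021681  297.42342524] [[356.278 309.844]
 [443.608 179.204]
 [524.122 271.362]
 [262.416 235.72 ]]
```

View pics/w6b.png

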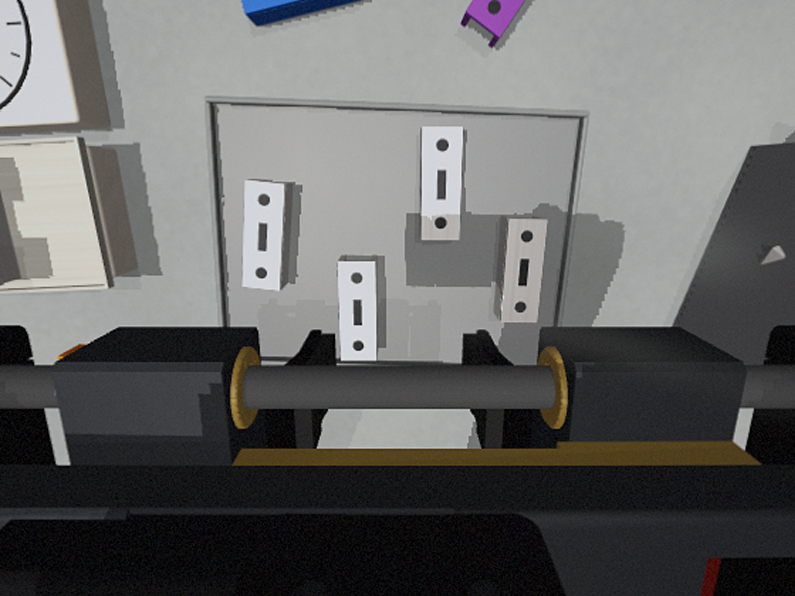

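All four lie flat in the tray, at (262,236), (357,313), (441,184) and (524,271). I'll work out the spacing.

```bash
python3 - <<'E'
from h import *
from scipy.spatial.distance import pdist
g=load('w6');f=1/1.42
P=np.array([[[264,199],[261,273]],[[356,278],[358,346]],[[442,145],[440,223]],[[527,236],[520,307]]])
x=px2w(g,P.reshape(-1,2)*f,39).reshape(4,2,3);c=x.mean(1);print(c,pdist(c).round())
print('near floor/rim edge',px2w(g,np.array([[290,358],[290,362]])*f,[5,18]), 'end',px2w(g,np.array([[357,360]])*f,39))
s=load('hl_scene');cv2.imwrite('pics/hl.png',s['color'][:,:,::-1]);crop('hl',130,150,470,320,2.3,'m5')
E
```

```text
[[ 551.05  -64.     39.  ]
 [ 479.15 -150.6    39.  ]
 [ 600.1  -226.85   39.  ]
 [ 521.15 -307.4    39.  ]] [113. 170. 245. 143. 162. 113.]
near floor/rim edge [[416.9 -75.6   5. ]
 [418.  -78.7  18. ]] end [[ 430.2 -150.2   39. ]]
```

View pics/m5.png

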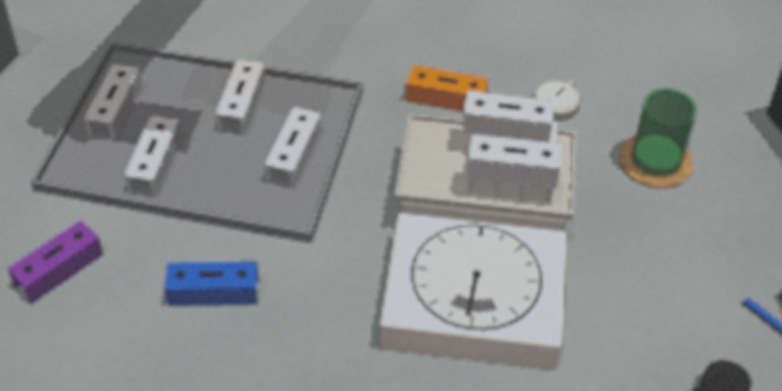

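The tumbler is on the coaster, the hand is in the band at about 408 g, and the four leftover brackets lie flat, at least 113 mm apart.

```bash
python3 -c "
from h import *
print(arm.close_job())"
```

```text
the job is handed in; nothing more can be done
None
```

I've handed the job in: the tumbler is on the coaster, four brackets sit on the pan with the hand in the dark band (about 408 g), and the other four lie flat in the tray at least 113 mm apart by my last measurement.

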